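# Seat the ink bottle in the empty stand

### The arm

A 6-joint arm with a two-finger parallel gripper is mounted at the origin on the work surface. World frame = base frame: x ahead of the robot, y to its left, z up, the work surface at z = 0. Lengths are in m, angles in degrees, forces in N, time in s.
With the tool pointing down it reaches from about 0.35 to 0.875 m from the base axis. Payload 4.2 kg.
Tool frame: the origin (TCP) lies midway between the tips of the shut fingers; the grasp point (between the pads) lies 19 mm behind it; z points along the fingers, y is the direction in which the jaws open and shut (so a half turn about z gives the same grasp; the last joint's range is limited). The gripper opens to 87 mm and grips with 3 to 60 N. Pads are 19 mm wide; open, the fingers measure 117 mm over their backs; the gripper's body (75 mm by 190 mm) begins 51 mm behind the grasp point.
Start: joints at [-51.188, 22.042, 0.453, 0, -68.411, -14.817], TCP at [0.254, -0.571, 0.223] pointing down, gripper open.
Joint ranges: [-179.83, 179.83], [-69.29, 118.12], [-61.27, 80.66], [-181.25, 117.63], [-171.15, -9.14], [-177.46, 177.46]. Speed limits (degrees/s): [159.86, 159.86, 180, 180, 180, 180].

### API

Orientations are given as a 3x3 rotation matrix whose columns are the frame's x, y, z axes.
In Python, from station import r gives the robot as it stands.
- The arm moves only by the tool carry_out, never from a script. Its argument "steps" is a list of rows, each a list of 2 entries, a list of its own where there are three numbers: the shift along the tool's x, y, z in cm, then the turn about the tool's z in degrees. In form: [[[x, y, z], twist], ...]. A call has 1 to 20 rows; each row is the pose to reach, as a shift and turn from the pose measured when the call began, along the tool's axes at that moment; what a row does not reach only later rows make up. A row lasts 1/10 s, in which the tool goes at most 50 mm and 8.59 degrees, less where a joint would pass 70% of its speed; a pose out of reach is approached as far as the arm can. A call with a gripper value outside its range is refused whole. "gripper" is the gripper's target within -1 to 1 (fully open at 1, half-way at 0, shut at -1), set as the call begins (left out, the last holds). The fingers move at their own pace and stop on an object; the grip force is fixed at half the most. Time passes only in rows, so rows that repeat a pose let the fingers close. It gives the time, the measured TCP pose, the force and the opening at its end, in the units of the state.
- r.sense(): the state, without advancing time (a new reading comes with each control period).
- r.capture(name): name is "scene" or "top" or "wrist"; returns the picture (480x640x3 uint8, red, green, blue); there is no depth.
- r.calibration(name): a dict with "camera_matrix" (3x3 intrinsics, pixels), "world_from_camera" (4x4, takes a point from camera to world coordinates). Camera axes: x right, y up, looking along -z (the intrinsics and any distortion apply to the point x, -y, -z); pixel columns grow to the right and rows downward; lengths in m; the calibration is good to about 2 mm. A picture is of the moment at which its call begins: read the wrist's pose just before it. calibration takes no time and is no camera call; for the wrist camera it gives the pose at the moment of the call.
- r.finish_job(): hands the job in, once; it reports no verdict.
Trained networks look in the newest picture that a camera, given by its name, has taken for a name from the list of things; names that differ only in an ending like _2 or _b are one class to them, and where a whole thing is asked for, a point or a joint stands for the part that bears it (a point fixed in the world has none). Each returns a list of dicts, best first, with "confidence" (0 to 1); they miss things now and then, are a little off and sometimes report something else, mostly with a low value. They report only what shows in the picture. A call takes as long as a camera call. They do not tell look-alikes from the thing itself.
- r.cut_out(camera, target): "pixels" (480x640 bool, what is visible of it).
- r.place_of(camera, target): "centre" ([x, y, z] in m, in world coordinates, good to about 4 mm: a listed point, or the origin of a listed thing).
The state is a dict: "time_s": time; "joints": joint angles; "joint_velocities": joint speeds; "effort": joint torques, N m; "tcp_pos": TCP position; "ee_rot": TCP orientation; "wrist_force": force on the tool from outside, world axes, zero at the start; "moment": the same for the moment, N m; "gripper_width": opening from 0.0 (shut) to 1.0 (fully open).
Only numpy, scipy, OpenCV 4.12 (cv2) and the standard library are available. Lean on these libraries where they do the work, as an engineer would, in place of code of your own. Each camera call takes 0.05 s, during which the arm holds its last target. There are 200 camera calls.

### The job

Two of the three wooden bottle stands already hold an ink bottle. Take the matching ink bottle that stands on the drawing paper and lower it upright into the empty stand until you feel it rest on the bottom of the well, whose depth differs every time; only then let go, do not drop it or press hard. Leave the two seated bottles where they are.

Things in the scene. Friction and masses are not known exactly. Their poses are not given: they have to be found in the camera images.
- bottle: The ink bottle to be seated, upright on the white paper at the robot's left: amber glass with a paper label, 38 mm diameter up to 50 mm height, then a shoulder, and a rigid white cylindrical cap, 27 mm diameter, from 60 to 90 mm height (grip it here from above). 90 mm tall in all, 0.09 to 0.18 kg. Origin: centre of its underside, z up along the bottle.
- stand: The empty one of three like wooden stands in a row at the robot's right (which one varies): a fixed round beech cup, 74 mm outside (foot 94 mm), rim 66 mm high, round well of 54 mm diameter open at the top. Its flat firm cork floor lies at an unknown height, 22 to 48 mm above the stand's underside. Neighbours at least 110 mm away between centres. Origin: centre of underside, z up along the well.
- seated_1: An ink bottle of the same kind and size, already seated in another stand, its foot 30 mm above the board, its top at 120 mm; to be left alone. Origin: centre of its underside, z up.
- seated_2: An ink bottle of the same kind and size, already seated in the third stand, its foot 36 mm above the board, its top at 126 mm; to be left alone. Origin: centre of its underside, z up.
Things that resemble listed ones, but are neither listed nor needed, are in the scene too. What is shaped like the bottle but blue is not meant.

How it is judged:
By the outcome, as a careful person would: the job done as asked, in the order asked, and still so for the second after the job is handed in, with the robot touching nothing.
It also fails if it takes over 38 s, if anything falls off the work surface, if the arm or the gripper's body presses on something with over 40 N, if the wrist force passes 120 N, or if a joint passes its speed limit or range.

## Working session

There is one attempt and no reset: what is moved stays moved. The work goes in short steps, Python scripts to look and compute and a tool call to move; the robot and the scene stay as the last step left them, time stands still between calls to the robot, and variables do not carry over. Pictures are saved under pics/ and viewed, about 8 in all and at most 12, crops included, and the job is handed in when it is done.

Besides the shell and the picture viewer there is one more tool, called after "Emit:" by a JSON object that holds its "name" and its "arguments". carry_out: Moves the arm, as the interface text tells. Its arguments: {"type":"object","properties":{"steps":{"type":"array","items":{"type":"array"}},"gripper":{"type":"number"}},"required":["steps"]}

```bash
mkdir -p pics
cat > h.py <<'E'
import numpy as np,cv2
from station import r
def save(n,im): cv2.imwrite(f"pics/{n}.png",im[...,::-1])
def proj(cam,P):
    c=r.calibration(cam);K=np.array(c["camera_matrix"]);T=np.linalg.inv(np.array(c["world_from_camera"]))
    p=T[:3,:3]@np.array(P)+T[:3,3];p=K@np.array([p[0],-p[1],-p[2]]);return p[:2]/p[2]
def ray(cam,uv,z):
    c=r.calibration(cam);K=np.array(c["camera_matrix"]);T=np.array(c["world_from_camera"])
    d=np.linalg.solve(K,[uv[0],uv[1],1]);d=T[:3,:3]@[d[0],-d[1],-d[2]];o=T[:3,3]
    return o+d*(z-o[2])/d[2]
E
python3 - <<'E'
from h import *
ims=[]
for c in("scene","top"):
    ims.append(r.capture(c))
    for t in("bottle","stand","seated_1"):
        for d in r.place_of(c,t): print(c,t,round(d["confidence"],2),np.round(d["centre"],3),proj(c,d["centre"]).round())
save("scene",ims[0]);save("top",ims[1])
s=r.sense();print(s["time_s"],s["tcp_pos"],np.round(s["ee_rot"],3),s["wrist_force"],s["gripper_width"])
E
```

```text
scene bottle 0.86 [0.5   0.224 0.002] [454. 315.]
scene bottle 0.68 [0.517 0.302 0.   ] [499. 349.]
scene stand 0.6 [ 0.55  -0.174 -0.001] [224. 230.]
scene seated_1 0.81 [0.509 0.005 0.035] [328. 246.]
scene seated_1 0.6 [ 0.514 -0.303  0.03 ] [174. 175.]
top bottle 0.92 [ 0.519  0.306 -0.001] [150. 237.]
top bottle 0.72 [ 0.502  0.222 -0.001] [190. 246.]
top stand 0.66 [ 0.55  -0.177 -0.   ] [389. 227.]
top seated_1 0.93 [ 0.507 -0.003  0.035] [302. 245.]
0.4 [ 0.25414233 -0.5708721   0.22239409] [[-0.914 -0.407 -0.   ]
 [-0.407  0.914  0.   ]
 [ 0.     0.    -1.   ]] [-0.21383505 -0.13044996 -0.25466783] 0.9979686585765699
```

View pics/scene.png

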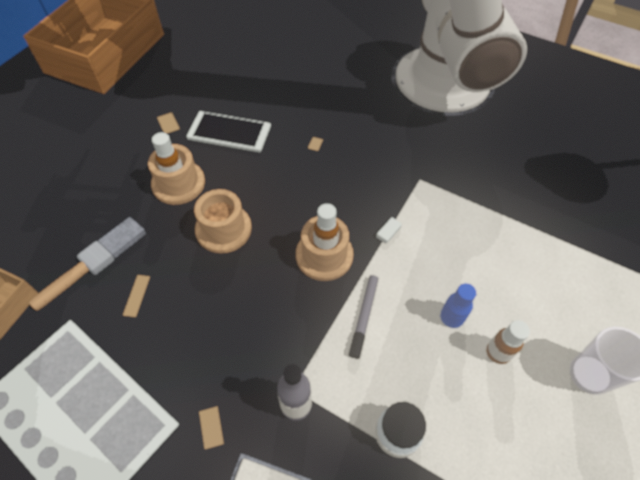

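View pics/top.png

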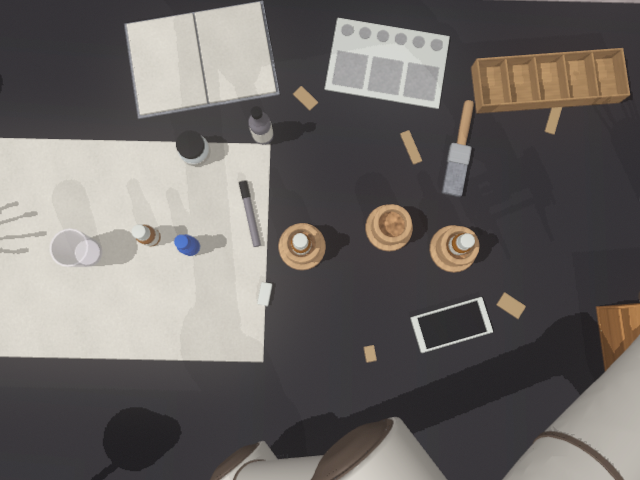

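Bottle candidates: amber with a white label at scene (507,341) / top (147,235), blue at scene (458,306) / top (187,245), and a grey flask at scene (295,393) that is off the description. The amber one on the paper fits because it has amber glass, a label and a white cap. The empty stand is at scene (222,222) / top (389,227). I'll confirm both in one enlarged crop.

Run:
```python
from h import *
a=cv2.imread("pics/scene.png");t=cv2.imread("pics/top.png")
f=lambda im,u,v:cv2.resize(im[v-45:v+45,u-60:u+60],(400,300),interpolation=cv2.INTER_CUBIC)
cv2.imwrite("pics/crop.png",np.vstack([np.hstack([f(a,490,325),f(a,222,215)]),np.hstack([f(t,160,240),f(t,389,227)])]))
```

```text
(no output)
```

View pics/crop.png

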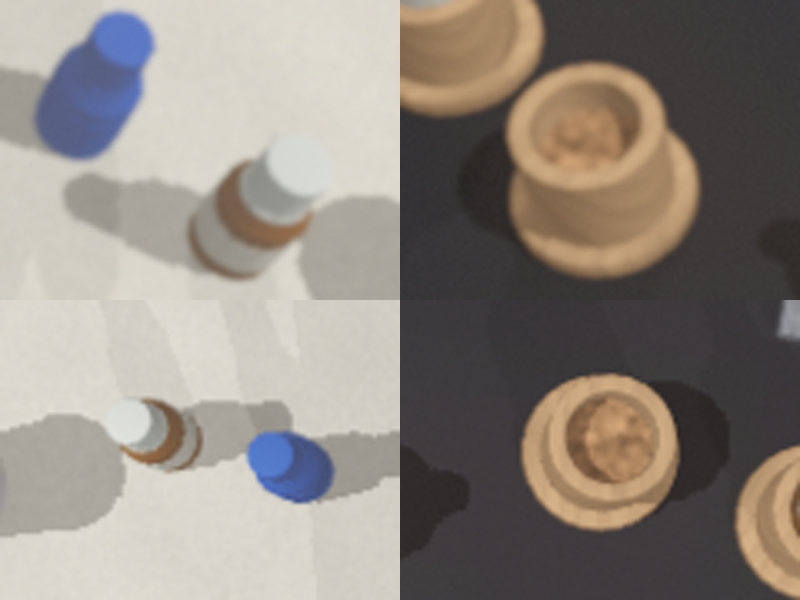

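The crop shows the amber, labelled, white-capped bottle (upper left panel, right of the blue one), and the empty stand with its cork floor visible. Next I'll hover over the bottle.

Emit:
{"name": "carry_out", "arguments": {"steps": [[[-59.7, 69.4, 2.0], -66], [[-59.7, 69.4, 2.0], -66], [[-59.7, 69.4, 2.0], -66], [[-59.7, 69.4, 2.0], -66], [[-59.7, 69.4, 2.0], -66], [[-59.7, 69.4, 2.0], -66], [[-59.7, 69.4, 2.0], -66], [[-59.7, 69.4, 2.0], -66], [[-59.7, 69.4, 2.0], -66], [[-59.7, 69.4, 2.0], -66], [[-59.7, 69.4, 2.0], -66], [[-59.7, 69.4, 2.0], -66], [[-59.7, 69.4, 2.0], -66], [[-59.7, 69.4, 2.0], -66], [[-59.7, 69.4, 2.0], -66], [[-59.7, 69.4, 2.0], -66], [[-59.7, 69.4, 2.0], -66], [[-59.7, 69.4, 2.0], -66], [[-59.7, 69.4, 2.0], -66], [[-59.7, 69.4, 2.0], -66]], "gripper": 1}}

```text
time_s: 2.4
tcp_pos: [0.5175, 0.3078, 0.2016]
ee_rot: [[0.002, -1.0, -0.001], [-1.0, -0.002, -0.0], [0.0, 0.001, -1.0]]
wrist_force: [-0.1, -0.5, -0.3]
gripper_width: 0.999
```

```bash
cat > look.py <<'E'
from h import *
import sys
s=r.sense();print(s["time_s"],np.round(s["tcp_pos"],4),np.round(s["ee_rot"],3).tolist(),np.round(s["wrist_force"],2),round(s["gripper_width"],3),np.round(s["joints"],1))
for c in sys.argv[3:]:
    im=r.capture(c);save(sys.argv[1]+"_"+c,im)
    for d in r.place_of(c,sys.argv[2]): print(c,round(d["confidence"],2),np.round(d["centre"],4),proj(c,d["centre"]).round())
E
python3 look.py hov bottle wrist top scene
```

```text
2.4 [0.5175 0.3078 0.2016] [[0.002, -1.0, -0.001], [-1.0, -0.002, -0.0], [0.0, 0.001, -1.0]] [-0.12 -0.51 -0.34] 0.999 [ 46.1  20.7  -4.7  -0.  -64.7 -46. ]
wrist 0.63 [ 0.5046  0.224  -0.003 ] [333. 119.]
wrist 0.57 [ 0.5204  0.3048 -0.004 ] [316. 205.]
top 0.94 [ 0.5202  0.3041 -0.0007] [150. 237.]
top 0.82 [ 0.5049  0.2214 -0.0035] [191. 245.]
scene 0.65 [0.5203 0.3029 0.0008] [499. 351.]
scene 0.6 [ 0.5051  0.225  -0.0006] [453. 319.]
```

View pics/hov_wrist.png

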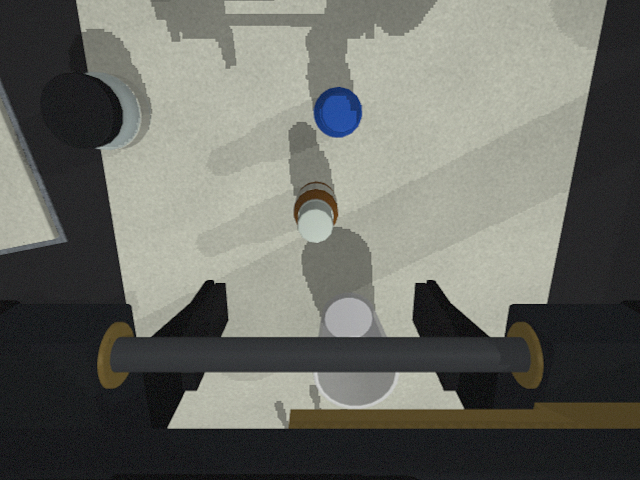

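The wrist picture shows the amber bottle's cap at (316,226), the blue bottle at (338,112) and the cups at (350,360). Now I'll compute the cap ray and the shift.

Run:
```python
from h import *
im=r.capture("wrist")[195:255,285:350].astype(int)
m=((im.min(2)>175)&(im.max(2)-im.min(2)<25)&(im[...,1]>=im[...,0])).astype(np.uint8)
n,l,st,c=cv2.connectedComponentsWithStats(m);i=1+st[1:,4].argmax();uv=c[i]+[285,195];print(st[i],uv)
print(ray("wrist",(316,226),.09),ray("wrist",uv,.09))
```

```text
[ 14  19  33  32 812] [314.91256158 229.26231527]
[0.52082771 0.29943823 0.09      ] [0.52165461 0.30196819 0.09      ]
```

Emit:
{"name": "carry_out", "arguments": {"steps": [[[0.5, -0.3, 4], 0], [[0.5, -0.3, 8], 0], [[0.5, -0.3, 11], 0], [[0.5, -0.3, 13], 0], [[0.5, -0.3, 14.1], 0], [[0.5, -0.3, 14.1], 0], [[0.5, -0.3, 14.1], 0]]}}

```text
time_s: 3.45
tcp_pos: [0.5211, 0.3001, 0.0634]
ee_rot: [[-0.001, -1.0, 0.002], [-1.0, 0.001, 0.002], [-0.002, -0.002, -1.0]]
wrist_force: [-0.4, 0.1, 0.6]
gripper_width: 1.0
```

Emit:
{"name": "carry_out", "arguments": {"steps": [[[0, 0, 0], 0], [[0, 0, 0], 0], [[0, 0, 0], 0], [[0, 0, 0], 0], [[0, 0, 0], 0], [[0, 0, 0], 0], [[0, 0, 0], 0], [[0, 0, 0], 0], [[0, 0, 0], 0], [[0, 0, 0], 0]], "gripper": -1}}

```text
time_s: 4.45
tcp_pos: [0.521, 0.3001, 0.0633]
ee_rot: [[-0.001, -1.0, 0.002], [-1.0, 0.001, 0.002], [-0.002, -0.002, -1.0]]
wrist_force: [-0.7, 0.5, 0.5]
gripper_width: 0.304
```

Emit:
{"name": "carry_out", "arguments": {"steps": [[[0, 0, -1], 0], [[0, 0, -3], 0], [[0, 0, -6], 0], [[0, 0, -10], 0], [[0, 0, -14], 0], [[0, 0, -17], 0], [[0, 0, -17], 0], [[0, 0, -17], 0], [[0, 0, -17], 0]]}}

```text
time_s: 5.35
tcp_pos: [0.5198, 0.2992, 0.2318]
ee_rot: [[-0.002, -1.0, -0.001], [-1.0, 0.002, 0.0], [-0.0, 0.001, -1.0]]
wrist_force: [-0.2, 0.5, -1.5]
gripper_width: 0.298
```

```bash
python3 look.py lift bottle wrist scene; python3 look.py lift2 stand top
```

```text
5.35 [0.5198 0.2992 0.2318] [[-0.002, -1.0, -0.001], [-1.0, 0.002, 0.0], [-0.0, 0.001, -1.0]] [-0.23  0.5  -1.48] 0.298 [ 45.4  19.2  -2.4  -0.  -68.4 -45.4]
wrist 0.93 [0.5172 0.3063 0.1654] [325. 265.]
wrist 0.65 [5.056e-01 2.221e-01 3.000e-04] [335. 123.]
scene 0.89 [0.501  0.2239 0.0022] [454. 315.]
scene 0.61 [0.5162 0.3015 0.1699] [543. 299.]
5.55 [0.5203 0.2994 0.232 ] [[-0.001, -1.0, -0.0], [-1.0, 0.001, -0.0], [0.0, 0.0, -1.0]] [-0.69 -0.42 -1.13] 0.301 [ 45.4  19.3  -2.3  -0.  -68.4 -45.4]
top 0.57 [ 5.528e-01 -1.750e-01 -3.000e-04] [388. 226.]
```

View pics/lift_wrist.png

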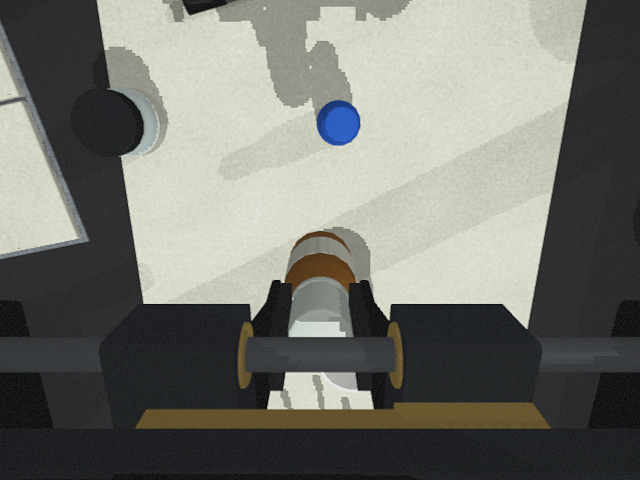

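The bottle is held upright between the pads: cap at (320,305), body at (320,265). I'll move it toward the stand and stop 10 cm short for a close look.

Emit:
{"name": "carry_out", "arguments": {"steps": [[[1.5, -0.1, 0], 0], [[4, -0.3, 0], 0], [[8, -0.6, 0], 0], [[12, -1, 0], 0], [[16, -1.4, 0], 0], [[20, -1.8, 0], 0], [[24, -2.1, 0], 0], [[28, -2.4, 0], 0], [[32, -2.7, 0], 0], [[35, -2.9, 0], 0], [[37, -3.0, 0], 0], [[38, -3.1, 0], 0], [[38, -3.1, 0], 0], [[38, -3.1, 0], 0], [[38, -3.1, 0], 0]]}}

```text
time_s: 7.15
tcp_pos: [0.551, -0.0795, 0.2322]
ee_rot: [[-0.0, -1.0, 0.001], [-1.0, 0.0, 0.001], [-0.001, -0.001, -1.0]]
wrist_force: [-0.5, 0.1, -0.8]
gripper_width: 0.3
```

```bash
python3 look.py mid stand wrist scene top; python3 look.py mid2 bottle wrist scene top
```

```text
7.15 [ 0.551  -0.0795  0.2322] [[-0.0, -1.0, 0.001], [-1.0, 0.0, 0.001], [-0.001, -0.001, -1.0]] [-0.52  0.05 -0.79] 0.3 [  8.4  15.   -8.4  -0.  -66.6  -8.4]
wrist 0.69 [ 0.5502 -0.1737 -0.002 ] [321. 104.]
scene 0.95 [ 0.5531 -0.1772 -0.0024] [222. 231.]
top 0.6 [ 0.5535 -0.1758 -0.0015] [388. 226.]
7.45 [ 0.5511 -0.0799  0.2323] [[-0.0, -1.0, 0.001], [-1.0, 0.0, 0.001], [-0.001, -0.001, -1.0]] [ 0.66 -0.22 -1.62] 0.303 [  8.4  15.   -8.4  -0.  -66.6  -8.4]
wrist 0.66 [ 0.5489 -0.0796  0.1663] [325. 255.]
scene 0.68 [0.502  0.2222 0.0028] [452. 315.]
scene 0.56 [ 0.5502 -0.0743  0.1697] [264. 192.]
```

View pics/mid_wrist.png

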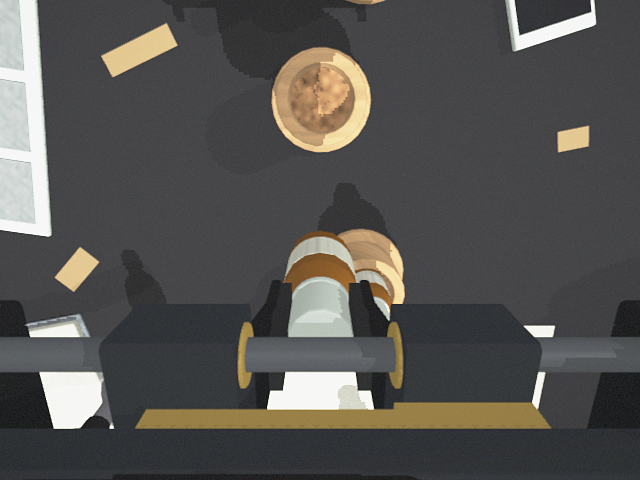

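The stand's well is centred at about (322,98), and the held bottle's lower front edge is at (320,232). I'll convert both to positions.

Run:
```python
from h import *
print(ray("wrist",(322,97.5),.066), "rim"); 
for v in (63,132): print(ray("wrist",(322,v),.066))
for u in (289,355): print(ray("wrist",(u,98),.066))
print("foot edge",ray("wrist",(320,232),.169), ray("wrist",(285,275),.219),ray("wrist",(357,275),.219))
```

```text
[ 0.5497596  -0.17804598  0.066     ] rim
[ 0.54973253 -0.20353723  0.066     ]
[ 0.54978808 -0.15123374  0.066     ]
[ 0.57631893 -0.17773728  0.066     ]
[ 0.52319744 -0.17759687  0.066     ]
foot edge [ 0.55169068 -0.09607863  0.169     ] [ 0.5690675  -0.08899445  0.219     ] [ 0.53346344 -0.08888618  0.219     ]
```

Emit:
{"name": "carry_out", "arguments": {"steps": [[[1.5, 0, 0], 0], [[4, 0, 0], 0], [[7, 0, 0], 0], [[9, 0, 0.5], 0], [[10, 0, 2], 0], [[10, 0, 4], 0], [[10, 0, 6], 0], [[10, 0, 8], 0], [[10, 0, 8.8], 0], [[10, 0, 8.8], 0], [[10, 0, 8.8], 0], [[10, 0, 8.8], 0]]}}

```text
time_s: 8.95
tcp_pos: [0.5518, -0.1806, 0.1455]
ee_rot: [[-0.001, -1.0, 0.003], [-1.0, 0.001, 0.0], [-0.0, -0.003, -1.0]]
wrist_force: [-0.2, -0.1, -0.6]
gripper_width: 0.298
```

```bash
python3 look.py pre bottle scene top wrist
python3 - <<'E'
from h import *
a,b,w=[cv2.imread(f"pics/pre_{c}.png") for c in("scene","top","wrist")]
f=lambda im,u,v:cv2.resize(im[v-60:v+60,u-60:u+60],(400,400),interpolation=cv2.INTER_CUBIC)
cv2.imwrite("pics/pre.png",np.hstack([f(a,225,200),cv2.resize(w[120:420,170:470],(400,400))]))
E
```

```text
8.95 [ 0.5518 -0.1806  0.1455] [[-0.001, -1.0, 0.003], [-1.0, 0.001, 0.0], [-0.0, -0.003, -1.0]] [-0.18 -0.14 -0.6 ] 0.298 [ -2.2  21.4 -12.3  -0.  -56.1   2.1]
scene 0.96 [ 0.5499 -0.174   0.0863] [216. 199.]
scene 0.88 [5.011e-01 2.249e-01 5.000e-04] [454. 316.]
top 0.72 [ 0.5024  0.2228 -0.0006] [190. 246.]
wrist 0.69 [ 0.5525 -0.1802  0.0785] [319. 255.]
```

View pics/pre.png

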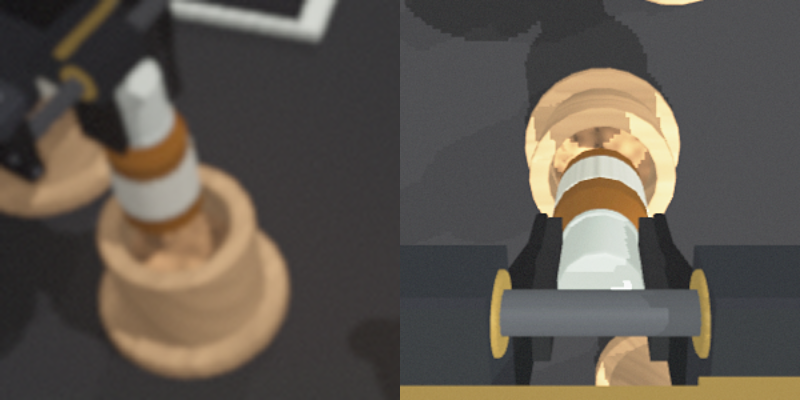

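The picture shows the held bottle upright just above the well, lined up left to right and inside the rim. I'll lower it to just above the highest possible floor.

Emit:
{"name": "carry_out", "arguments": {"steps": [[[0, 0, 0.5], 0], [[0, 0, 1], 0], [[0, 0, 1.5], 0], [[0, 0, 2], 0], [[0, 0, 2.5], 0], [[0, 0, 2.7], 0], [[0, 0, 2.7], 0], [[0, 0, 2.7], 0], [[0, 0, 2.7], 0]]}}

```text
time_s: 10.15
tcp_pos: [0.5514, -0.1803, 0.1179]
ee_rot: [[-0.001, -1.0, 0.002], [-1.0, 0.001, 0.0], [-0.0, -0.002, -1.0]]
wrist_force: [-0.5, -0.6, -0.9]
gripper_width: 0.298
```

Emit:
{"name": "carry_out", "arguments": {"steps": [[[0, 0, 0.1], 0], [[0, 0, 0.2], 0], [[0, 0, 0.3], 0], [[0, 0, 0.4], 0], [[0, 0, 0.4], 0]]}}

```text
time_s: 10.65
tcp_pos: [0.5513, -0.1803, 0.1137]
ee_rot: [[-0.001, -1.0, 0.002], [-1.0, 0.001, 0.001], [-0.001, -0.002, -1.0]]
wrist_force: [0.1, 0.1, -1.3]
gripper_width: 0.304
```

Tracking is accurate and there's no contact yet. I'll keep going in small calls.

Emit:
{"name": "carry_out", "arguments": {"steps": [[[0, 0, 0.1], 0], [[0, 0, 0.2], 0], [[0, 0, 0.3], 0], [[0, 0, 0.3], 0]]}}

```text
time_s: 11.05
tcp_pos: [0.5512, -0.1803, 0.1105]
ee_rot: [[-0.001, -1.0, 0.001], [-1.0, 0.001, 0.001], [-0.001, -0.001, -1.0]]
wrist_force: [-0.1, 0.0, -1.0]
gripper_width: 0.298
```

```bash
python3 look.py a x
```

```text
11.05 [ 0.5512 -0.1803  0.1105] [[-0.001, -1.0, 0.001], [-1.0, 0.001, 0.001], [-0.001, -0.001, -1.0]] [-0.1   0.03 -1.01] 0.298 [ -2.1  23.6 -14.7  -0.  -51.7   2.1]
```

Emit:
{"name": "carry_out", "arguments": {"steps": [[[0, 0, 0.1], 0], [[0, 0, 0.2], 0], [[0, 0, 0.2], 0]]}}

```text
time_s: 11.35
tcp_pos: [0.551, -0.1802, 0.1082]
ee_rot: [[-0.001, -1.0, 0.001], [-1.0, 0.001, 0.001], [-0.001, -0.001, -1.0]]
wrist_force: [-0.1, -0.1, -1.3]
gripper_width: 0.305
```

Emit:
{"name": "carry_out", "arguments": {"steps": [[[0, 0, 0.1], 0], [[0, 0, 0.2], 0], [[0, 0, 0.2], 0]]}}

```text
time_s: 11.65
tcp_pos: [0.5511, -0.1803, 0.1063]
ee_rot: [[-0.001, -1.0, 0.001], [-1.0, 0.001, 0.001], [-0.001, -0.001, -1.0]]
wrist_force: [0.3, 0.9, -0.3]
gripper_width: 0.302
```

Emit:
{"name": "carry_out", "arguments": {"steps": [[[0, 0, 0.1], 0], [[0, 0, 0.2], 0], [[0, 0, 0.2], 0]]}}

```text
time_s: 11.95
tcp_pos: [0.5514, -0.1806, 0.1062]
ee_rot: [[-0.0, -1.0, 0.002], [-1.0, 0.0, -0.0], [0.0, -0.002, -1.0]]
wrist_force: [-3.0, 1.6, 8.6]
gripper_width: 0.303
```

There's firm contact at TCP z 0.106, so the foot is at about 43 mm. That is inside the 22–48 mm floor range and well below the 66 mm rim. I'll relax the push by holding the measured pose.

Emit:
{"name": "carry_out", "arguments": {"steps": [[[0, 0, 0], 0], [[0, 0, 0], 0]]}}

```text
time_s: 12.15
tcp_pos: [0.5515, -0.1805, 0.1063]
ee_rot: [[-0.0, -1.0, 0.003], [-1.0, 0.0, -0.0], [0.0, -0.003, -1.0]]
wrist_force: [0.3, 2.0, -0.1]
gripper_width: 0.3
```

```bash
python3 look.py rest bottle scene wrist
python3 - <<'E'
from h import *
a,w=[cv2.imread(f"pics/rest_{c}.png") for c in("scene","wrist")]
cv2.imwrite("pics/rest.png",np.hstack([cv2.resize(a[140:260,165:285],(400,400),interpolation=cv2.INTER_CUBIC),cv2.resize(w[120:420,170:470],(400,400))]))
E
```

```text
12.15 [ 0.5515 -0.1805  0.1063] [[-0.0, -1.0, 0.003], [-1.0, 0.0, -0.0], [0.0, -0.003, -1.0]] [ 0.3   2.02 -0.13] 0.3 [ -2.1  23.9 -15.    0.  -51.    2.1]
scene 0.77 [ 0.5474 -0.1765  0.0437] [220. 213.]
scene 0.75 [5.012e-01 2.243e-01 5.000e-04] [454. 316.]
wrist 0.57 [ 0.548  -0.1787  0.0416] [327. 258.]
```

View pics/rest.png

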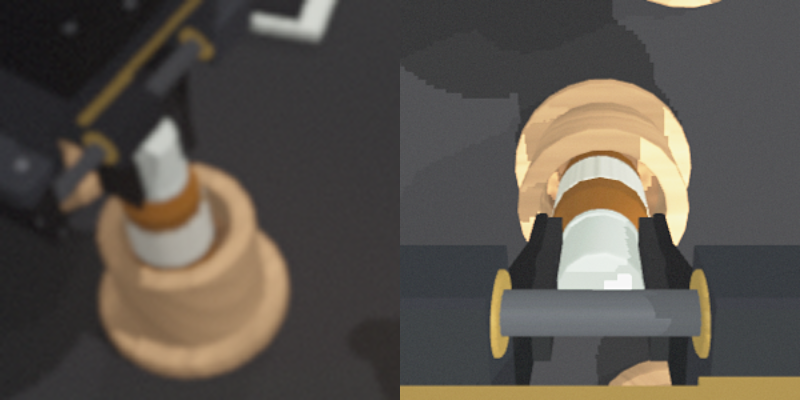

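The bottle stands upright inside the well, clear of the walls, with its foot at about 42–44 mm by force and by both cameras. Now I'll release it, let the fingers open, then retreat straight up.

Emit:
{"name": "carry_out", "arguments": {"steps": [[[0, 0, 0], 0], [[0, 0, 0], 0], [[0, 0, 0], 0], [[0, 0, 0], 0], [[0, 0, 0], 0], [[0, 0, 0], 0]], "gripper": 0.2}}

```text
time_s: 12.95
tcp_pos: [0.5515, -0.1806, 0.1062]
ee_rot: [[-0.0, -1.0, 0.002], [-1.0, 0.0, -0.001], [0.001, -0.002, -1.0]]
wrist_force: [-0.2, -0.4, 0.2]
gripper_width: 0.592
```

Emit:
{"name": "carry_out", "arguments": {"steps": [[[0, 0, -0.5], 0], [[0, 0, -1.5], 0], [[0, 0, -3.5], 0], [[0, 0, -6], 0], [[0, 0, -9], 0], [[0, 0, -12], 0], [[-5, 0, -12], 0], [[-10, 0, -12], 0], [[-10, 0, -12], 0], [[-10, 0, -12], 0], [[-10, 0, -12], 0]]}}

```text
time_s: 14.05
tcp_pos: [0.5514, -0.0809, 0.2268]
ee_rot: [[-0.0, -1.0, 0.003], [-1.0, 0.0, -0.001], [0.001, -0.003, -1.0]]
wrist_force: [-0.5, 1.3, -0.2]
gripper_width: 0.599
```

```bash
python3 look.py end bottle wrist scene; python3 look.py end2 seated_1 scene wrist
```

```text
14.05 [ 0.5514 -0.0809  0.2268] [[-0.0, -1.0, 0.003], [-1.0, 0.0, -0.001], [0.001, -0.003, -1.0]] [-0.51  1.31 -0.2 ] 0.599 [  8.3  15.2  -9.    0.1 -65.7  -8.4]
wrist 0.73 [ 0.5494 -0.1763  0.0434] [323. 102.]
scene 0.95 [0.5026 0.2243 0.0009] [453. 317.]
scene 0.63 [ 0.5493 -0.1793  0.0445] [218. 213.]
14.25 [ 0.5512 -0.0816  0.2261] [[-0.002, -1.0, 0.002], [-1.0, 0.002, -0.001], [0.001, -0.002, -1.0]] [ 0.72  0.17 -0.09] 0.597 [  8.3  15.2  -9.    0.1 -65.7  -8.4]
scene 0.89 [0.5082 0.0011 0.0394] [326. 244.]
scene 0.62 [ 0.5119 -0.3015  0.0304] [176. 174.]
wrist 0.6 [ 0.5042 -0.0038  0.0357] [368. 284.]
```

View pics/end_scene.png

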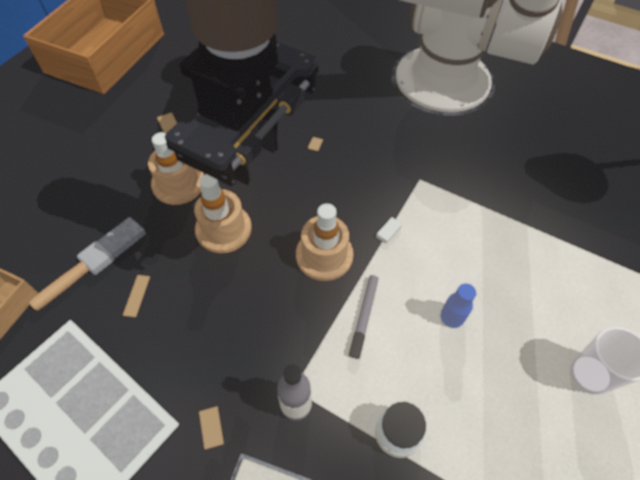

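The bottle stands upright in the middle stand at (215,205). The seated bottles at (163,155) and (326,235) haven't moved, and the gripper touches nothing. I'm handing the job in.

```bash
python3 -c "
from station import r
print(r.finish_job())"
```

```text
the job is handed in; nothing more can be done
None
```

The amber bottle now stands upright in the empty middle stand, and I handed the job in at about 14 s of the 38 s allowed.

- **Seating:** I gripped it by the cap and lowered it in 2–4 mm steps until it touched at 8.6 N, with the foot about 43 mm above the board. I eased the push to about 0 N before opening the fingers, then retreated straight up.
- **Last checks:** After release, the wrist and scene cameras put the foot at about (0.549, -0.178, 0.044), inside the well. The two seated bottles show no movement within the roughly 4 mm measuring error, and the gripper touches nothing.
- **Disagreement:** No check failed. The two cameras differed by 3 mm in y on where the placed bottle stands.

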